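Set out the gauges for the ring check

ROBOT

A 7-joint arm with a two-finger parallel gripper is mounted at the origin on a cart in front of the work surface, level with it; the furniture and walls round the work are solid. World frame = base frame: x ahead of the robot, y to its left, z up, the work surface at z = 0. Lengths are in mm, angles in rad, forces in N, time in s.
With the tool pointing down it reaches from about 400 to 875 mm from the base axis. Payload 19.3 kg.
Tool frame: the origin (TCP) lies at the very end of the fingers, on their centre line; the grasp point (between the pads) lies 19 mm behind it (grip_point_offset is the z of the grasp point in the tool frame, in mm); z points along the fingers, x is the direction in which the jaws open and shut, and the axes are right-handed (so a half turn about z gives the same grasp; the last joint's range is limited). The gripper opens to 85 mm and grips with 20 to 120 N. Pads are 22 mm wide; open, the fingers measure 114 mm over their backs; the gripper's body (76 mm by 85 mm) begins 54 mm behind the grasp point. The pads swing forward as they close: fully open they stand 13 mm farther back than shut.
Start: joints at [-1.255, 0.521, -0.036, 1.599, 0.021, 1.021, -0.113], TCP at [235.205, 579.044, 204.291] pointing down, gripper open.
Joint ranges: [-2.91, 2.91], [-0.3, 2.13], [-1.5, 1.42], [0.17, 2.43], [-1.26, 4.41], [0.16, 1.93], [-2.52, 2.52]. Speed limits (rad/s): [1.89, 1.89, 2.39, 2.39, 3.01, 3.01, 3.01].

INTERFACE

Orientations are given as a 3x3 rotation matrix whose columns are the frame's x, y, z axes.
In Python, from workcell import movep, movel, goto_joints, open_gripper, clamp, wait, inverse_kinematics, read_state, camera, PlanningError, finish_job, grip_point_offset gives the robot as it stands. Calls block until the motion is done:
- movep(position, orientation): joint-space move of the TCP to a pose.
- movel(position, frame=None, max_speed=150, guard=None): straight line of the TCP; frame=None keeps the orientation; max_speed is the mean speed in mm/s. With guard (N) it stops when the force on the tool has changed by that much, and returns True; else False.
- goto_joints(angles): joint-space move.
- open_gripper() and clamp(): open the fingers fully, or close them until they stop; the grip force is fixed at half the most.
- wait(seconds).
- inverse_kinematics(position, orientation): joint angles nearest the present ones, or None.
- read_state(): the state.
- camera(name): name is "scene" or "top" or "wrist"; returns a dict with "image" (480x640x3 uint8, blue, green, red), "range_z" (480x640 float32, mm along the optical axis (not along the pixel's ray), 0 where there is no reading), "fx", "fy", "cx", "cy" (pixels), "dist_coeffs" ([k1, k2, p1, p2, k3] as OpenCV has them; the pictures are not rectified), "cam_to_world" (4x4, takes a point from camera to world coordinates). Camera axes: x right, y up, looking along -z (the intrinsics and any distortion apply to the point x, -y, -z); pixel columns grow to the right and rows downward; lengths in mm; the calibration is good to about 2 mm. A picture is of the moment at which its call begins.
A pose or a line that the arm cannot do raises PlanningError and nothing moves.
- finish_job(): hands the job in, once; it reports no verdict.
The state is a dict: "time": time; "qpos": joint angles; "qvel": joint speeds; "joint_efforts": joint torques, N m; "eef_pos": TCP position; "tool_rot": TCP orientation; "ft_force": force on the tool from outside, world axes, zero at the start; "torque": the same for the moment, N m; "finger_gap": finger opening in mm.
Only numpy, scipy, OpenCV 4.12 (cv2) and the standard library are available. Lean on these libraries where they do the work, as an engineer would, in place of code of your own. Each camera call takes 0.05 s, during which the arm holds its last target.

TASK

Pick the four steel gauges out of the things on the bench and set them out for measuring: the large setting block in the middle of the granite plate, the small setting block squarely on top of it with its edges in line, the plug gauge centred in its blue cradle with an end in each V saddle, and the ring gauge flat on its stand, over the brass post. Leave the grease tin, the paint bottle and the thin collar as they stand, and let go of everything at the end.

Things in the scene. Friction and masses are not known exactly. Their poses are not given: they have to be found in the camera images.
- large_block: The taller of two ground steel setting blocks, plain grey, 30 x 35 x 28 mm (x, y, z), 0.22 kg. Origin: centre of its underside; z up.
- small_block: The lower of the two ground steel setting blocks, plain grey, 30 x 35 x 20 mm (x, y, z), 0.17 kg. Origin: centre of its underside; z up.
- plug_mid (a point): Plug gauge, a steel dumb-bell lying on the bench, 108 mm long, 0.33 kg. This point is the middle of its length, on its axis, 19 mm above what the ends rest on. Its y axis runs along the gauge. A thin round knurled handle, 20 mm in diameter, runs from -30 to +41 mm along y (grip it there, across the axis); the ends are cylinders of 38 mm diameter: the long plain one from -54 to -30 mm, the short one with the red edge from +42 to +54 mm. It can roll if pushed.
- ring_gauge: Ring gauge, a thick plain steel ring, 50 mm outside diameter, 39 mm bore, 22 mm high, 0.14 kg, lying flat. Origin: centre of its underside; z up.
- granite_plate: Black granite plate, 100 x 100 mm, top 18 mm above the bench, with a thin light circle (52 mm) marking its middle. Fixed. Origin: on the bench under its middle.
- plug_cradle: Cradle for the plug gauge: a wooden base 68 (x) x 134 (y) mm, 8 mm thick, with two blue V saddles, each 34 mm long along y and centred at y = -45 and +45 mm; the Vs run along y and open upward at 45 degrees to each side, tops about 32 mm above the bench; 56 mm of free space between the saddles for fingers. A seated gauge has its axis over the cradle's y axis, 38 mm above the bench; either end may lie in either saddle. Fixed. Origin: on the bench under the middle.
- ring_stand: Stand for the ring gauge: round wooden disc of 84 mm diameter with a grey felt top 10 mm above the bench, and in its middle a brass post of 20 mm diameter with a tapered tip, its top 30 mm above the bench. Fixed. Origin: on the bench under the post.
- grease_tin: Flat round tin, white with a blue lid, 70 mm in diameter, 31 mm high, loose. Not to be moved. Origin: centre of its underside.
- paint_bottle: White paint bottle with a bright green cap, 41 x 66 x 90 mm, loose. Not to be moved. Origin: middle of its underside; the bottle's own axis lies at y = -12 mm.
- collar: Thin pale plated collar with an ear, 74 x 62 x 10 mm, loose, lying flat; wider and much flatter than the ring gauge. Not to be moved. Origin: centre of its underside.
Mind the look-alikes: they are no part of the job. What is shaped like the large_block but green or orange is not meant.

How it is judged:
By the outcome, as a careful person would: the job done as asked, in the order asked, and still so for the second after the job is handed in, with the robot touching nothing.
It also fails if it takes over 104 s, if anything falls off the work surface, if the arm or the gripper's body presses on something with over 40 N, if the wrist force passes 120 N, or if a joint passes its speed limit or range.

## Working session

There is one attempt and no reset: what is moved stays moved. The work goes in short steps, each a Python script; the robot and the scene stay as the last script left them, time stands still between calls to the robot, and variables do not carry over. Pictures are saved under pics/ and viewed, and the job is handed in when it is done.

```bash
ls; mkdir -p pics
python3 - <<'E'
from workcell import *
import cv2,numpy as np
print(grip_point_offset, read_state())
for n in ["scene","top","wrist"]:
    c=camera(n); cv2.imwrite(f"pics/{n}0.png",c["image"]); np.savez(f"{n}0.npz",**c)
    print(n,c["fx"],c["fy"],c["cx"],c["cy"],c["dist_coeffs"],np.round(c["cam_to_world"],3).tolist(),(c["range_z"]>0).mean())
E
```

```text
pics
-18.700000000000003 {'time': 0.0, 'qpos': array([-1.25518642,  0.52204005, -0.03634431,  1.59998583,  0.0212126 ,
        1.02108704, -0.11280921]), 'qvel': array([ 0.00048754,  0.00177936, -0.00062364, -0.00054052,  0.00123935,
       -0.00073305, -0.00140005]), 'joint_efforts': array([-2.29561272e-03, -9.27076650e+01,  1.97853372e+00, -3.69932449e+01,
        1.77479710e-02,  8.02509516e-03,  2.41154936e-05]), 'eef_pos': array([235.08852539, 578.71571806, 203.71727609]), 'tool_rot': array([[ 3.76307888e-01,  9.26494604e-01, -3.49585473e-04],
       [ 9.26493979e-01, -3.76308041e-01, -1.07964956e-03],
       [-1.13184132e-03,  8.23918118e-05, -9.99999356e-01]]), 'ft_force': array([ 0.02551902,  0.19846615, -0.69538607]), 'torque': array([-0.03486779,  0.00621165,  0.04842251]), 'finger_gap': 85.31838525245028}
scene 525.9821113635626 525.9821113635626 321.21209887304815 238.34155995993794 [-0.13470941  0.          0.          0.          0.        ] [[0.667, 0.411, -0.621, -151.821], [-0.745, 0.37, -0.555, -650.452], [0.001, 0.833, 0.553, 685.109], [0.0, 0.0, 0.0, 1.0]] 0.9959733072916667
top 488.22316353250545 488.22316353250545 318.37373447460027 233.07493614604144 [0.03437449 0.         0.         0.         0.        ] [[-0.007, 0.988, -0.154, 358.399], [-1.0, -0.007, 0.001, 10.759], [0.0, 0.154, 0.988, 1395.324], [0.0, 0.0, 0.0, 1.0]] 0.9959733072916667
wrist 379.50115371289326 379.50115371289326 319.0764375920476 241.5592088550262 [0.00585011 0.         0.         0.         0.        ] [[0.376, -0.89, -0.256, 170.481], [0.927, 0.361, 0.105, 605.845], [-0.001, -0.277, 0.961, 373.327], [0.0, 0.0, 0.0, 1.0]] 0.9958333333333333
```

View pics/scene0.png

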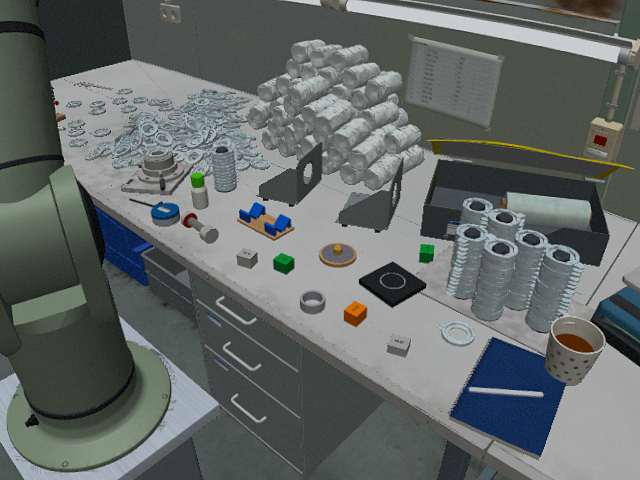

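View pics/top0.png

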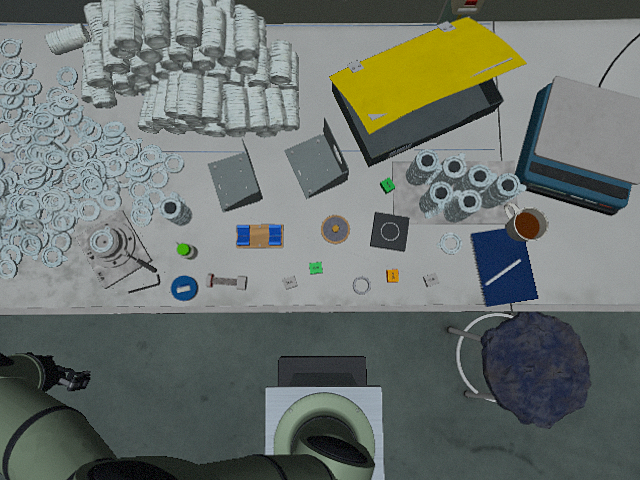

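View pics/wrist0.png

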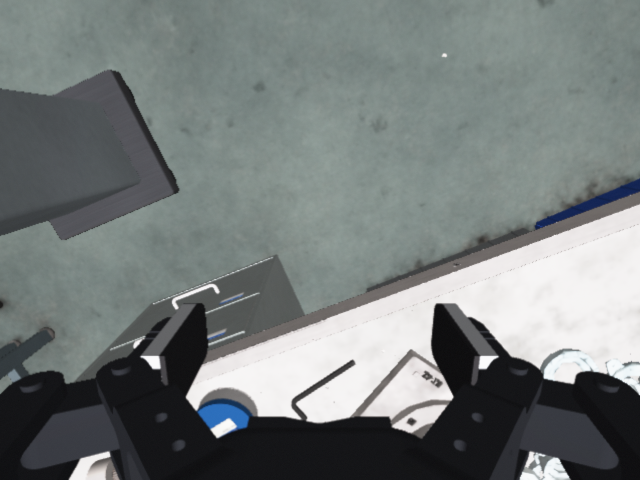

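Run:
```python
import cv2
t=cv2.imread('pics/top0.png'); cv2.imwrite('pics/top0z.png',cv2.resize(t[170:320,160:480],None,fx=2.5,fy=2.5,interpolation=cv2.INTER_CUBIC))
t=cv2.imread('pics/scene0.png'); cv2.imwrite('pics/scene0z.png',cv2.resize(t[160:370,120:480],None,fx=2.2,fy=2.2,interpolation=cv2.INTER_CUBIC))
```

```text
(no output)
```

View pics/top0z.png

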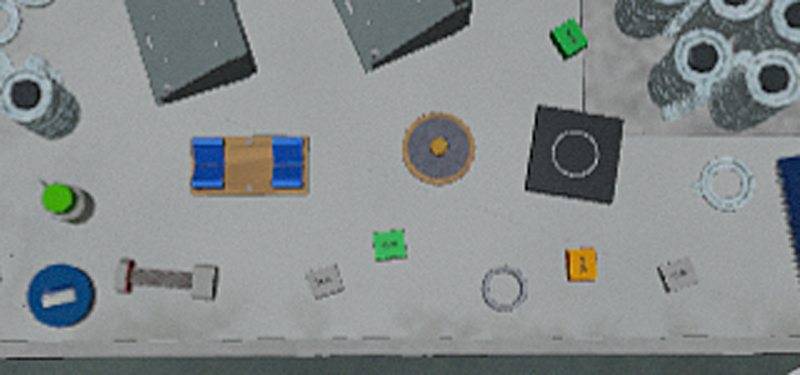

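View pics/scene0z.png

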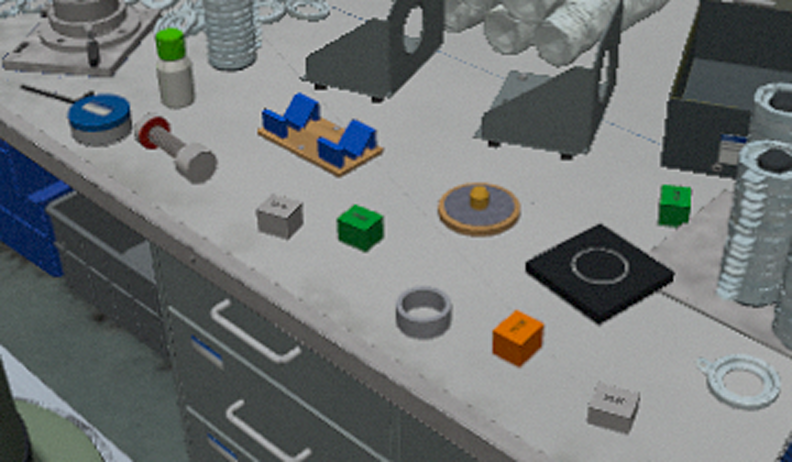

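```bash
cat > h.py <<'E'
import cv2,numpy as np
from workcell import *
def K(c): return np.array([[c["fx"],0,c["cx"]],[0,c["fy"],c["cy"]],[0,0,1.]],float)
def dirs(c,uv):
    p=cv2.undistortPoints(np.asarray(uv,float).reshape(-1,1,2),K(c),np.asarray(c["dist_coeffs"],float))[:,0]
    d=np.c_[p[:,0],-p[:,1],-np.ones(len(p))]
    return d@np.asarray(c["cam_to_world"])[:3,:3].T
def plane(c,uv,z):
    d=dirs(c,uv); o=np.asarray(c["cam_to_world"])[:3,3]
    return o+d*((z-o[2])/d[:,2])[:,None]
def cloud(c):
    v,u=np.mgrid[0:480,0:640]; uv=np.c_[u.ravel(),v.ravel()]
    return (np.asarray(c["cam_to_world"])[:3,3]+dirs(c,uv)*c["range_z"].reshape(-1,1)).reshape(480,640,3)
def proj(c,P):
    T=np.linalg.inv(c["cam_to_world"]); q=np.atleast_2d(P)@T[:3,:3].T+T[:3,3]
    q=q*[1,-1,-1]
    return cv2.projectPoints(q.reshape(-1,1,3),np.zeros(3),np.zeros(3),K(c),np.asarray(c["dist_coeffs"],float))[0][:,0]
def snap(n,f):
    c=camera(n); cv2.imwrite(f"pics/{f}.png",c["image"]); np.savez(f"{f}.npz",**c); return c
def load(f):
    d=np.load(f+".npz"); return {k:d[k] if d[k].ndim else d[k].item() for k in d}
E
python3 - <<'E'
from h import *
c=load('top0');P=cloud(c)
pts=dict(blkL=(290,283),blkR=(431,280),ring=(361.5,285.5),plugL=(210,280),plugR=(242,282),plugm=(226,281),cradle=(260,236),stand=(335.5,228.5),plate=(390,231),green=(316,268),orange=(392,276),bench=(330,300),edge=(330,310),tin=(184,288),collar=(450,243))
for k,(u,v) in pts.items():
    w=P[int(v)-2:int(v)+3,int(u)-2:int(u)+3,:].reshape(-1,3)
    print(k,np.round(np.median(w,0),1),np.round(w[:,2].min(),1),np.round(w[:,2].max(),1))
s=load('scene0');Q=cloud(s)
for k,(u,v) in dict(blkL=(246,254),blkR=(401,340)).items():
    w=Q[int(v)-3:int(v)+4,int(u)-3:int(u)+4,:].reshape(-1,3);print(k,np.round(np.median(w,0),1),w[:,2].max())
E
```

```text
blkL [431.7  88.7  28.2] 20.8 33.3
blkR [ 437.8 -305.7   20.8] 13.9 27.5
ring [ 426.1 -111.1    0.6] -7.2 1395.3
plugL [441.3 309.2  35.4] 27.6 1395.3
plugR [435.  220.7  38.5] 32.8 42.4
plugm [438.7 267.1  27.8] 22.7 33.7
cradle [567.7 176.6   8.1] 1.4 13.5
stand [585.5 -38.5  29.9] 24.3 38.9
plate [ 578.4 -195.9   17.8] 12.8 23.6
green [472.8  16.1  28.5] 22.5 33.8
orange [ 449.3 -196.3   27.3] 22.4 33.2
bench [384.5 -22.9   0.7] -6.7 5.4
edge [356.6 -22.6   2.7] -8.5 8.3
tin [420.1 382.8  30.6] 24.9 37.7
collar [ 545.1 -369.    -1.4] -7.7 5.4
blkL [432.   90.9  27. ] 30.83763839114488
blkR [ 446.5 -306.7   19.4] 21.023133642218454
```

```bash
cat >> h.py <<'E'
def R(a):  # tool down, jaw axis at angle a from world +x
    x=np.array([np.cos(a),np.sin(a),0]); z=np.array([0,0,-1.]); return np.c_[x,np.cross(z,x),z]
E
python3 - <<'E'
from h import *
t0=read_state()['time']
movep([432,89,160],R(np.pi/2)); s=read_state(); print(s['time']-t0,s['eef_pos'],s['qpos'])
c=snap('wrist','w1')
E
```

```text
1.9167 [432.15385305  89.71601515 160.02841517] [-0.42673768  0.29833988  0.10653461  2.11325444 -0.04701751  0.73193613
  1.28163265]
```

View pics/w1.png

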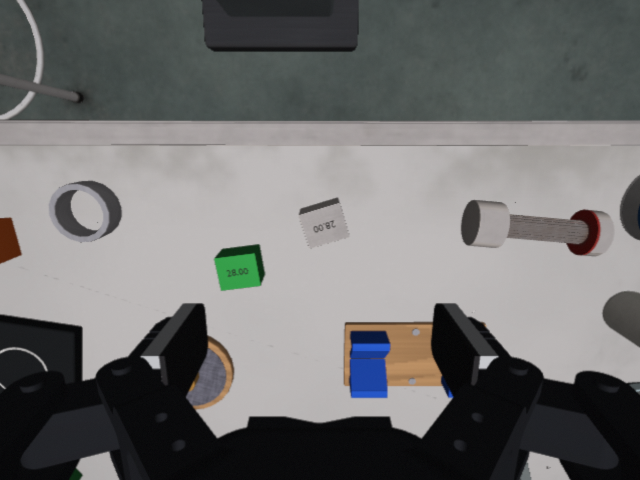

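Run:
```python
from h import *
c=load('w1'); im=c['image']; z=cv2.resize(im[185:265,280:370],None,fx=6,fy=6,interpolation=cv2.INTER_CUBIC); cv2.imwrite('pics/w1z.png',z)
e=cv2.Canny(cv2.GaussianBlur(z,(0,0),4),20,50);cv2.imwrite('pics/w1e.png',e)
print(c['cam_to_world'][:3,3])
```

```text
[362.30755971  90.171588   329.57251938]
```

View pics/w1z.png

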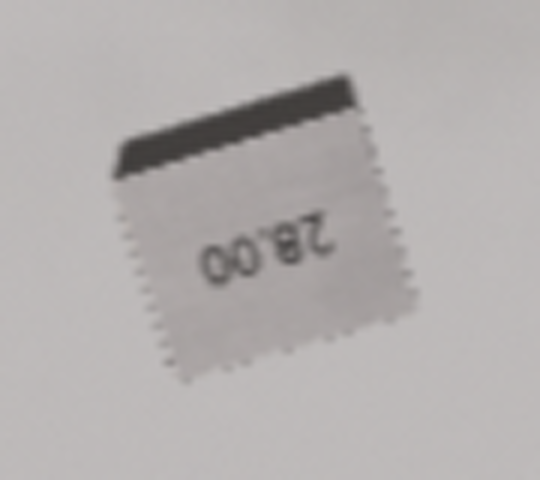

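View pics/w1e.png

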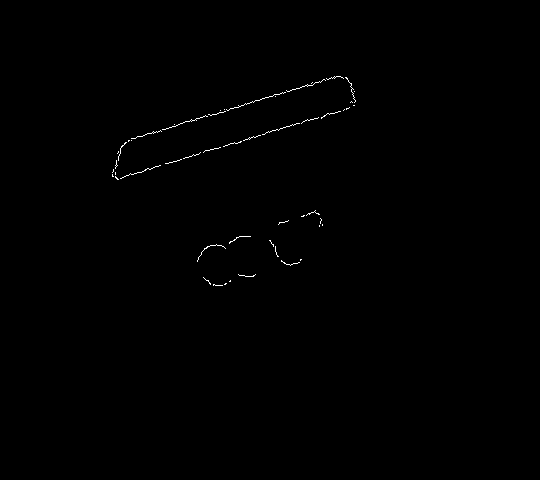

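Run:
```python
from h import *
c=load('w1')
uv=np.array([(113,178),(357,107),(417,312),(182,381)])
uv=np.array([280,185])+(uv+.5)/6-.5
P=plane(c,uv,28)[:,:2];print(P,P.mean(0))
for i in range(4):
    d=P[(i+1)%4]-P[i];print(np.linalg.norm(d),np.degrees(np.arctan2(d[1],d[0])))
# fingertips check
print(proj(c,[[432.15,89.7+42.6,160],[432.15,89.7-42.6,160],[432.15,89.7,160]]))
```

```text
[[426.23918377  73.52410957]
 [416.52199018 106.3204812 ]
 [444.9629487  115.0010119 ]
 [454.90074008  82.67476887]] [435.65621568  94.38009288]
34.20564052138088 106.50396011366392
29.736168800345606 16.972834485412015
33.819309360537154 -72.91143131306306
30.086863842002607 -162.29348723849526
[[406.64167371 283.56354944]
 [229.19207768 283.42341826]
 [317.92530246 283.48009691]]
```

Run:
```python
from h import *
t0=read_state()['time']
movep([434,93,80],R(np.radians(16.7))); wait(0.2); s=read_state(); print(s['time']-t0,s['eef_pos'],s['qpos'],s['tool_rot'])
c=snap('wrist','w2');im=c['image']
cv2.imwrite('pics/w2z.png',cv2.resize(im[150:350,200:440],None,fx=3,fy=3,interpolation=cv2.INTER_CUBIC))
```

```text
1.2083000000000004 [434.20810552  93.0527171   80.29203939] [-0.60471883  0.47127154  0.3349813   2.18138845 -0.29983474  0.53074489
  0.24881363] [[ 9.57578718e-01  2.88171355e-01  5.18441912e-04]
 [ 2.88171158e-01 -9.57578824e-01  4.23054866e-04]
 [ 6.18361291e-04 -2.55708330e-04 -9.99999776e-01]]
```

View pics/w2.png

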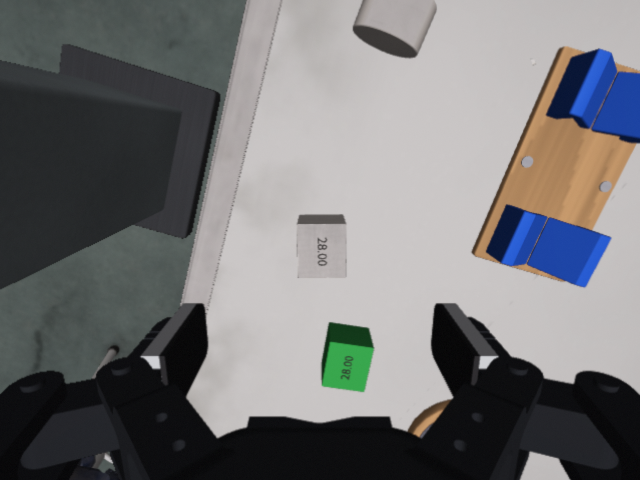

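View pics/w2z.png

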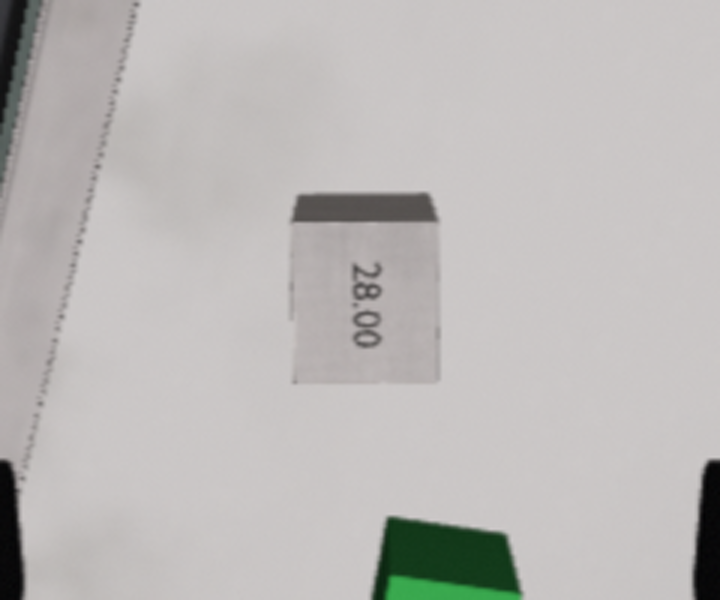

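Run:
```python
from h import *
c=load('w2')
uv=np.array([(290,221.5),(439,221.5),(440,382.5),(293,382.5)])
uv=np.array([200,150])+(uv+.5)/3-.5
P=plane(c,uv,28)[:,:2];m=P.mean(0);print(P,m)
for i in range(4):
    d=P[(i+1)%4]-P[i];print(np.linalg.norm(d),np.degrees(np.arctan2(d[1],d[0])))
Rt=R(np.radians(16.75))
print('tool offset',Rt[:2,:2].T@(m-[434.21,93.05]))
```

```text
[[416.49403749 106.53136426]
 [445.03279061 115.11568104]
 [455.80514974  82.39402381]
 [426.47248006  73.5749413 ]] [435.95111447  94.4040026 ]
29.801861086073416 16.74102887459079
34.44924633394528 -71.7778396674838
30.629752314906458 -163.26620886511998
34.433924119368626 106.8450984098381
tool offset [ 2.05745985 -0.79477142]
```

Run:
```python
from h import *
t0=read_state()['time']
print(movel([435.95,94.4,40],max_speed=150), movel([435.95,94.4,3],max_speed=60,guard=12))
s=read_state();print(s['eef_pos'],s['ft_force'])
clamp(); s=read_state();print(s['eef_pos'],s['finger_gap'],s['ft_force'])
movel([435.95,94.4,90]); wait(.1); s=read_state();print(s['eef_pos'],s['finger_gap'],s['ft_force'],s['time']-t0,s['time'])
c=snap('wrist','w3')
```

```text
False False
[435.99357302  94.28928086   3.02368139] [ 0.59040456 -0.24613326 -0.6715489 ]
[435.95295301  94.39899155   2.99780743] 0.01117453884925139 [ 0.99873954 -1.01404041  0.14967774]
[435.44594304  94.20630292  89.17770858] -0.18719158513209627 [-0.27541661 -0.20828739  0.5436415 ] 2.7832999999999997 6.1583
```

View pics/w3.png

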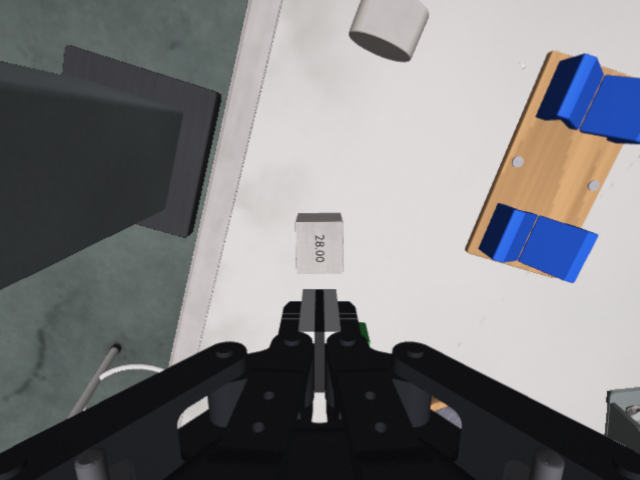

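Run:
```python
from h import *
c=load('w3');im=c['image']
cv2.imwrite('pics/w3z.png',cv2.resize(im[190:350,220:420],None,fx=4,fy=4,interpolation=cv2.INTER_CUBIC))
print(proj(c,[[435.45,94.2,89.2],[435.45,94.2,89.2+19]]))
print(plane(c,[(319.5,245)],28))
print(plane(load('w2'),[(321,250.5)],28))
```

```text
[[317.94998761 285.12949173]
 [317.77560477 302.13943675]]
[[435.6167659   96.22502889  28.        ]]
[[435.58212864  94.54882278  28.        ]]
```

View pics/w3z.png

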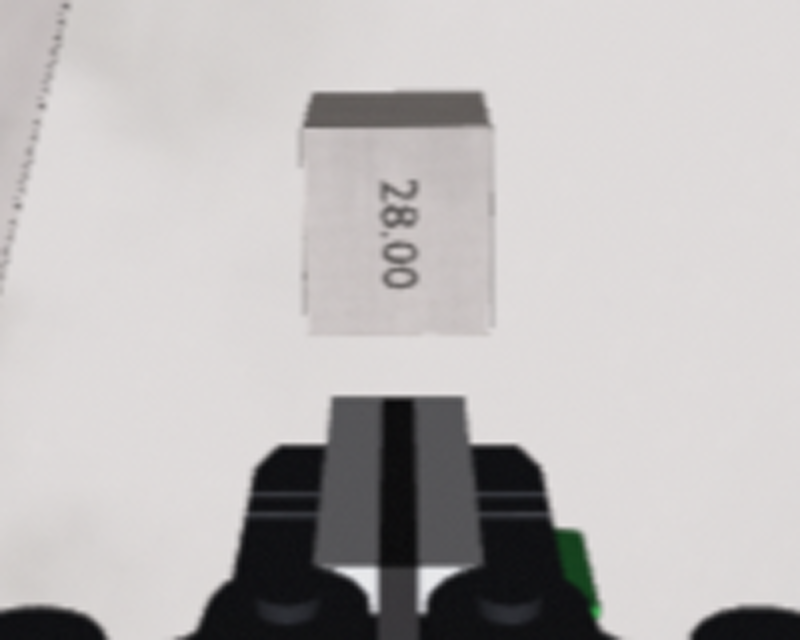

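Run:
```python
from h import *
c=load('w3');P=cloud(c)
for uv in [(310,292),(310,300),(310,315),(310,328),(330,300),(320,250),(320,218),(290,310),(260,250),(320,280)]:
    u,v=uv; print(uv,np.round(P[v,u],1))
c=load('w2');P=cloud(c)
for uv in [(320,250),(260,250),(196,310),(196,325),(180,340),(445,310),(445,325)]:
    u,v=uv; print(uv,np.round(P[v,u],1))
print([round(x,3) for x in read_state()['qpos']])
```

```text
(310, 292) [429.4 104.  122.8]
(310, 300) [429.5 104.4 130.7]
(310, 315) [429.8 104.6 143. ]
(310, 328) [430.  104.5 151.5]
(330, 300) [436.6 106.5 130.8]
(320, 250) [436.9  93.2  28.3]
(320, 218) [431.5 111.1  18.5]
(290, 310) [423.6  98.5 130.9]
(260, 250) [398.3  72.   -1.2]
(320, 280) [4.46e+02 6.29e+01 2.00e-01]
(320, 250) [434.9  94.7  28.2]
(260, 250) [ 3.979e+02  7.440e+01 -2.000e-01]
(196, 310) [390.6  92.  130.3]
(196, 325) [391.9  86.6 130.7]
(180, 340) [391.   89.4 145.6]
(445, 310) [472.9 116.9 130.6]
(445, 325) [473.3 112.9 133.9]
[np.float64(-0.621), np.float64(0.458), np.float64(0.353), np.float64(2.171), np.float64(-0.292), np.float64(0.558), np.float64(0.24)]
```

Run:
```python
from h import *
t0=read_state()['time']
try:
    movel([430,150,20],max_speed=200)
    wait(.1);print(read_state()['ft_force'])
    r=movel([430,150,-36],max_speed=25,guard=6)
    s=read_state();print(r,s['eef_pos'],s['ft_force'])
except PlanningError as e: print(e)
movel([430,150,40]); s=read_state();print(s['eef_pos'],s['time']-t0)
```

```text
[ 0.61639244 -0.60023493 -0.48382242]
True [430.04298845 149.97165752 -26.96849598] [-1.45125968 -0.4216072  11.82292896]
[429.82932503 150.1709537   39.55467483] 2.9667000000000003
```

```bash
cat >> h.py <<'E'
D=26.7 # real finger ends (shut) lie this far above the reported TCP
def corners(c,uv,z,off,sc):
    uv=np.array(off)+(np.array(uv,float)+.5)/sc-.5
    P=plane(c,uv,z)[:,:2];m=P.mean(0)
    E=np.roll(P,-1,0)-P
    print('ctr',m,'len',np.linalg.norm(E,axis=1),'ang',np.degrees(np.arctan2(E[:,1],E[:,0]))); return m
E
python3 - <<'E'
from h import *
m=corners(load('w3'),[(302,127.5),(492,127.5),(494,333),(306,333)],28,(220,190),4)
t0=read_state()['time']
open_gripper()
movel([*m,40],max_speed=250); movel([*m,0],max_speed=100)
print(movel([*m,3-D],max_speed=50,guard=10))
s=read_state();print(s['eef_pos'],s['ft_force'])
clamp(); s=read_state();print(s['eef_pos'],s['finger_gap'],s['ft_force'])
movel([*m,60]); wait(.1); s=read_state();print(s['eef_pos'],s['finger_gap'],s['ft_force'],s['time']-t0,s['time'])
c=snap('wrist','w4')
E
```

```text
ctr [435.98130862  94.47187033] len [29.5982775  34.13509216 30.45590079 34.1282925 ] ang [  16.72004753  -71.7676519  -163.27042799  106.79266633]
False
[435.91831541  94.33263827 -23.79961571] [-0.22473597 -0.47031257  1.15066901]
[435.99052364  94.50962665 -23.41729955] 28.900370254974614 [-2.16407995 -0.74490225  8.84392918]
[435.43188679  94.30122411  59.1176058 ] 28.62124032446863 [-0.26562169 -0.25344194 -3.21728014] 3.6999999999999993 12.875
```

View pics/w4.png

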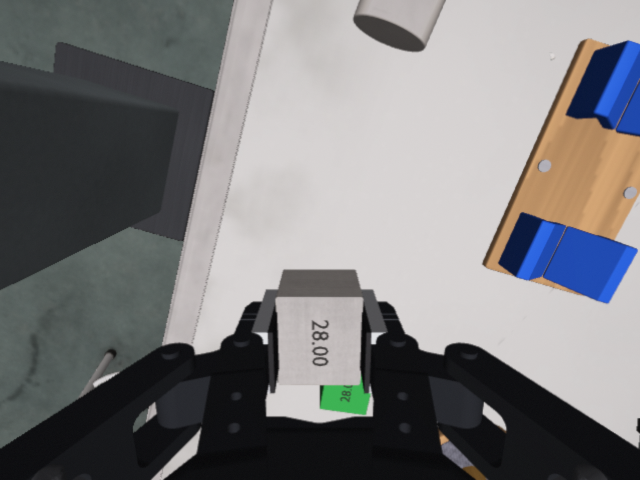

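Run:
```python
from h import *
t0=read_state()['time']
movep([575,-218,140],R(np.radians(-8.7))); wait(.2)
s=read_state();print(s['eef_pos'],s['finger_gap'],s['time']-t0,s['qpos'],s['tool_rot'][:,0])
c=snap('wrist','w5')
```

```text
[ 575.12412449 -216.71837664  139.80182619] 29.08702180823434 1.5167000000000002 [-0.04609291  0.62710759  0.46823644  1.70691768 -0.34780804  0.89146182
  0.41662918] [ 9.88763961e-01 -1.49484729e-01 -3.81807745e-04]
```

View pics/w5.png

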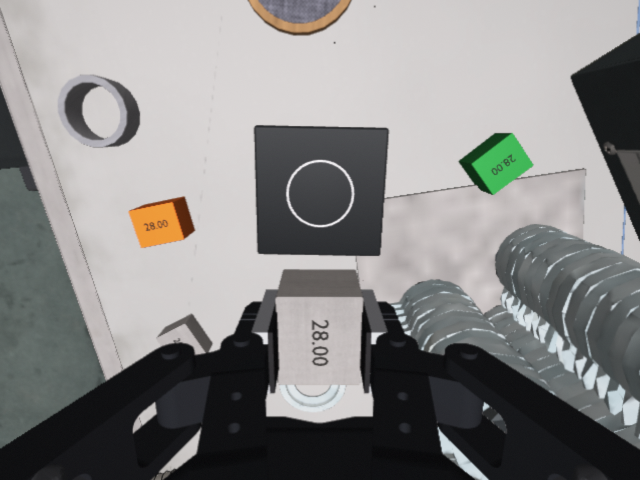

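Run:
```python
from h import *
c=load('w5');g=cv2.cvtColor(c['image'],cv2.COLOR_BGR2GRAY);P=cloud(c)
m=(g<90).astype(np.uint8); m[:, :240]=0;m[:,400:]=0;m[:110]=0;m[262:]=0
cs,_=cv2.findContours(m,cv2.RETR_EXTERNAL,cv2.CHAIN_APPROX_NONE);k=max(cs,key=cv2.contourArea)
r=cv2.minAreaRect(k);b=cv2.boxPoints(r);print(r)
q=cv2.approxPolyDP(k,8,True)[:,0];print(q)
W=plane(c,k[:,0],18)[:,:2].astype(np.float32)
rr=cv2.minAreaRect(W);print('plate world',rr)
ci=((g>140)).astype(np.uint8);mm=np.zeros_like(ci);mm[150:240,275:365]=1;ci*=mm
ys,xs=np.nonzero(ci);W=plane(c,np.c_[xs,ys],18)[:,:2].astype(np.float32)
e=cv2.fitEllipse(W);print('circle',e,len(xs))
for uv in [(435,300),(540,240),(510,290)]: print(P[uv[1],uv[0]])
sel=P[(P[...,2]>40)&(np.abs(P[...,0]-578)<90)&(np.abs(P[...,1]+196)<130)&(np.arange(640)[None,:]>400)]
print(sel.min(0) if len(sel) else None, sel.max(0) if len(sel) else None)
```

```text
((319.8928527832031, 190.35784912109375), (132.33352661132812, 128.33433532714844), 1.1457629203796387)
[[255 126]
 [258 251]
 [378 255]
 [387 129]]
plate world ((579.8519287109375, -191.53233337402344), (98.99702453613281, 98.43990325927734), 80.29906463623047)
circle ((579.77685546875, -191.93275451660156), (50.415462493896484, 50.54977798461914), 29.949729919433594) 540
[ 653.97850157 -279.37150649   47.58511432]
[ 734.48795402 -245.88772312   41.74470605]
[ 717.6630945  -288.19663423   30.51329569]
[ 586.01287092 -325.90323438   40.04995288] [ 667.99426112 -146.89279026  309.37825359]
```

Run:
```python
from h import *
t0=read_state()['time']
A=R(np.radians(-9.7)); p=[579.8,-191.8]
movep([*p,60],A); movel([*p,5],max_speed=120)
wait(.1);f0=read_state();print(f0['eef_pos'],f0['ft_force'])
print(movel([*p,-7],max_speed=25,guard=5)); s=read_state();print(s['eef_pos'],s['ft_force'])
open_gripper(); s=read_state();print(s['eef_pos'],s['finger_gap'])
movel([*p,60],max_speed=250);movel([p[0]-4,p[1]-25,120],max_speed=250); wait(.2)
s=read_state();print(s['eef_pos'],s['time']-t0,s['time'])
c=snap('wrist','w6');cv2.imwrite('pics/w6z.png',cv2.resize(c['image'][110:290,210:430],None,fx=3.5,fy=3.5,interpolation=cv2.INTER_CUBIC))
```

```text
[ 580.4390583  -192.1940486     6.11581516] [ 0.52286423  0.30746144 -2.17459932]
True
[ 579.84184039 -191.69059593   -5.35988158] [-2.45744979  0.82683373 11.15977968]
[ 579.39368842 -191.49858876   -5.80053441] 85.05569076009515
[ 575.27956142 -216.09562608  118.76070043] 3.200000000000001 17.6917
```

View pics/w6z.png

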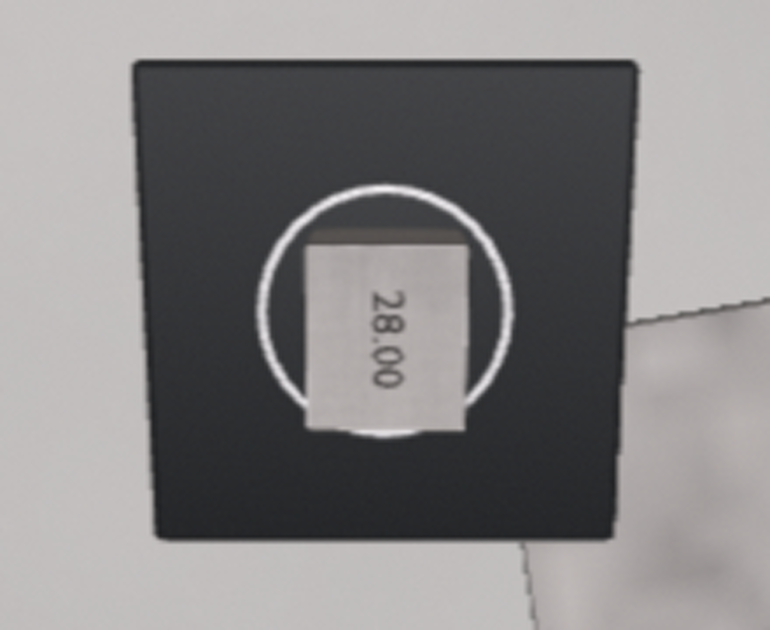

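Run:
```python
from h import *
c=load('w6')
m=corners(c,[(305,245),(468,245),(465,431),(306,429)],46,(210,110),3.5)
g=cv2.cvtColor(c['image'],cv2.COLOR_BGR2GRAY)
z=cv2.inRange(g,130,255)
# circle from points on white ring above/left/right
uv=np.array([(385,188),(259,311),(511,311),(290,235),(478,235),(285,385),(487,385),(300,400),(473,400)],float)
W=plane(c,np.array([210,110])+(uv+.5)/3.5-.5,18)[:,:2].astype(np.float32)
(e,ax,an)=cv2.fitEllipse(W);print(e,ax)
# bottom shaded edge of block: line of base
b=plane(c,np.array([210,110])+(np.array([(307,229),(465,229)])+.5)/3.5-.5,18);print(b)
# plate
uv=np.array([(134,61),(637,63),(613,540),(157,537)]);corners(c,uv,18,(210,110),3.5)
```

```text
ctr [ 580.06567378 -191.96842085] len [29.54981285 34.84554324 29.97708239 34.46903448] ang [ -9.63302496 -99.56393886 169.64331152  79.73055292]
(579.8060302734375, -192.3291015625) (50.48853302001953, 51.4081916809082)
[[ 567.23099534 -172.33157292   18.        ]
 [ 598.62895039 -177.66171435   18.        ]]
ctr [ 579.94528157 -191.63540402] len [97.96951313 98.30995961 98.17177303 98.09059708] ang [ -9.87008054 -99.6207708  170.00228483  80.26178615]
```

Run:
```python
from h import *
t0=read_state()['time']
q=inverse_kinematics([442,-301,80],R(np.radians(16)));print(q)
movep([442,-301,80],R(np.radians(16))); wait(.2)
s=read_state();print(s['eef_pos'],s['time']-t0,s['tool_rot'][:,0])
c=snap('wrist','w7');cv2.imwrite('pics/w7z.png',cv2.resize(c['image'][170:330,220:420],None,fx=4,fy=4,interpolation=cv2.INTER_CUBIC))
```

```text
[ 0.25898465  0.5794578   0.31403475  1.95478933 -0.28342351  0.64958149
  1.03150771]
[ 443.01094267 -300.34922653   79.98932144] 0.8915999999999968 [9.60933274e-01 2.76779992e-01 2.81054951e-04]
```

View pics/w7z.png

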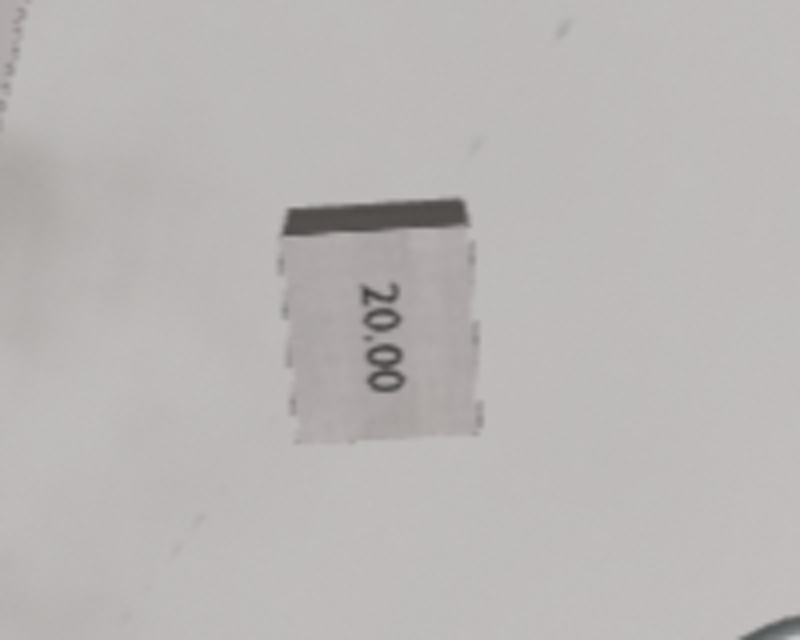

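View pics/w7.png

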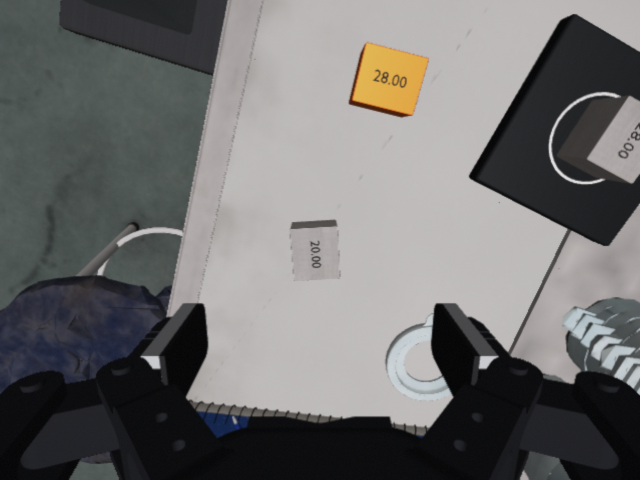

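Run:
```python
from h import *
c=load('w7')
m=corners(c,[(281,236),(470,226),(480,434),(294,443)],20,(220,170),4)
E0=plane(c,np.array([220,170])+(np.array([(281,236),(470,226),(480,434),(294,443)])+.5)/4-.5,20)[:,:2]
d1=E0[1]-E0[0]+E0[2]-E0[3]; d2=E0[0]-E0[3]+E0[1]-E0[2]
a1=np.degrees(np.arctan2(d1[1],d1[0]));a2=np.degrees(np.arctan2(d2[1],d2[0]))-90;print(a1,a2)
a=(a1+a2)/2
A=R(np.radians(a)); t0=read_state()['time']
movep([*m,20],A); s=read_state(); print(s['eef_pos'])
print(movel([*m,4-D],max_speed=60,guard=10)); s=read_state();print(s['eef_pos'],s['ft_force'])
clamp(); s=read_state();print(s['eef_pos'],s['finger_gap'],s['ft_force'])
movel([*m,60],max_speed=200); wait(.1); s=read_state();print(s['eef_pos'],s['finger_gap'],s['ft_force'],s['time']-t0,s['time'])
c=snap('wrist','w8')
```

```text
ctr [ 442.00092862 -304.40012745] len [29.46736024 34.68350001 30.16591376 34.60447927] ang [  19.18209807  -70.5008538  -160.97402343  108.34340591]
19.103122905125712 18.921935118172613
[ 441.40672567 -304.12218034   19.81334112]
False
[ 442.03272977 -304.53450565  -22.56254961] [-0.08898958 -0.47026336 -0.81634742]
[ 442.0992297  -304.42128796  -22.30861111] 28.622917448737674 [-1.99655253  1.94628108  8.25990299]
[ 441.3731801  -303.92933218   58.76890638] 28.528746208336525 [ 0.44068957 -0.10615258 -1.8464769 ] 2.4499999999999993 21.1333
```

View pics/w8.png

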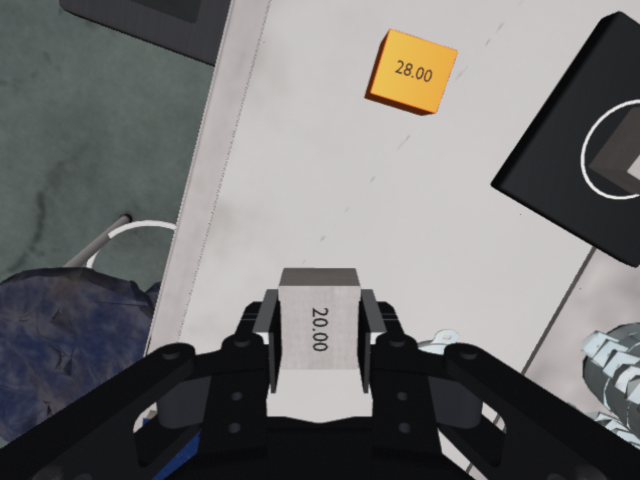

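Run:
```python
from h import *
t0=read_state()['time']
A=R(np.radians(-9.7)); p=[579.8,-191.8]
movel([442,-304,110],max_speed=250)
movep([*p,90],A); movel([*p,34],max_speed=120)
wait(.2);f0=read_state();print(f0['eef_pos'],f0['ft_force'])
print(movel([*p,21],max_speed=20,guard=5)); s=read_state();print(s['eef_pos'],s['ft_force'])
wait(.2);s=read_state();print(s['eef_pos'],s['ft_force'])
open_gripper(); s=read_state();print(s['eef_pos'],s['finger_gap'])
movel([*p,80],max_speed=250);movel([p[0]-4,p[1]-25,130],max_speed=250); wait(.2)
s=read_state();print(s['eef_pos'],s['time']-t0,s['time'])
c=snap('wrist','w9');cv2.imwrite('pics/w9z.png',cv2.resize(c['image'][110:290,210:430],None,fx=3.5,fy=3.5,interpolation=cv2.INTER_CUBIC))
```

```text
[ 580.22303    -191.93103428   34.7808756 ] [ 0.48825653  0.45886481 -1.3426379 ]
True
[ 579.76105333 -191.75101486   23.70697229] [-2.29038486  0.57798294 10.14131668]
[ 579.74845168 -191.75002895   23.70158519] [-2.05542539  0.49843571  9.3601006 ]
[ 579.3853834  -191.53222297   23.30602389] 85.568180834656
[ 575.295029   -216.07224232  128.80233485] 4.1834000000000024 25.3667
```

View pics/w9z.png

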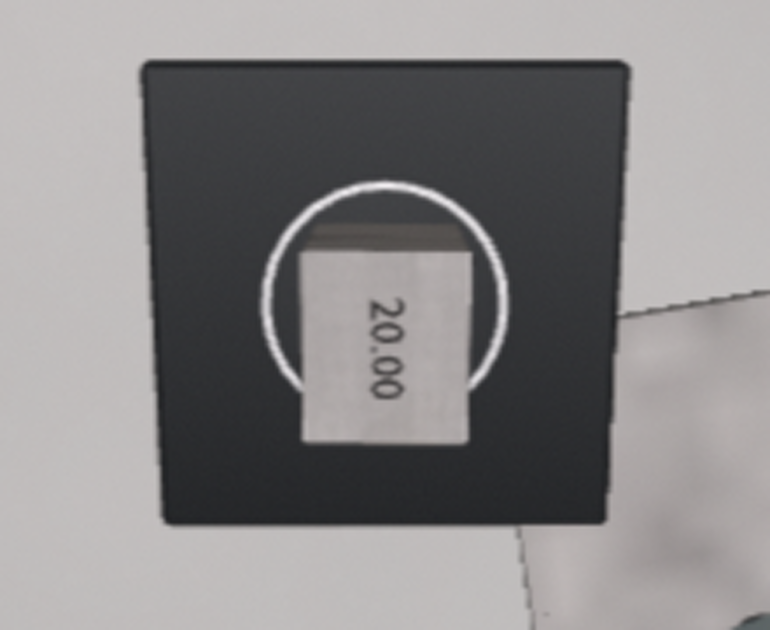

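Run:
```python
from h import *
c=load('w9')
corners(c,[(299,252),(473,252),(469,444),(301,442)],66,(210,110),3.5)
im=c['image'];cv2.imwrite('pics/w9y.png',cv2.resize(im[160:245,280:360],None,fx=7,fy=7,interpolation=cv2.INTER_CUBIC))
```

```text
ctr [ 580.04697409 -191.83990374] len [30.29443388 34.64147779 30.45977556 34.27843635] ang [ -9.63035329 -99.77257836 169.68523567  79.95317853]
```

View pics/w9y.png

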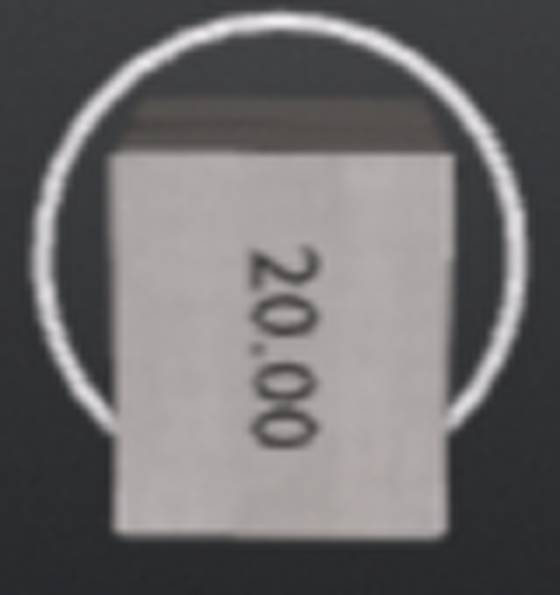

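Run:
```python
from h import *
t0=read_state()['time']
movep([442,262,120],R(np.radians(-3))); wait(.2)
s=read_state();print(s['eef_pos'],s['time']-t0,s['tool_rot'][:,0],s['qpos'])
c=snap('wrist','w10')
```

```text
[442.38860176 261.4351536  120.00818606] 2.008300000000002 [ 9.98569825e-01 -5.34630593e-02  7.47329895e-05] [-1.00614207  0.51297932  0.48407813  1.98770799 -0.35242417  0.72269572
 -0.36089297]
```

View pics/w10.png

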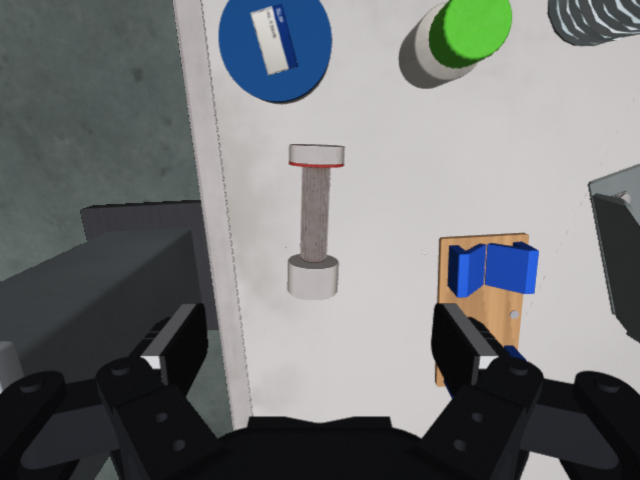

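Run:
```python
from h import *
c=load('w10');im=c['image'];cv2.imwrite('pics/w10z.png',cv2.resize(im[135:305,265:365],None,fx=3.5,fy=3.5,interpolation=cv2.INTER_CUBIC))
```

```text
(no output)
```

View pics/w10z.png

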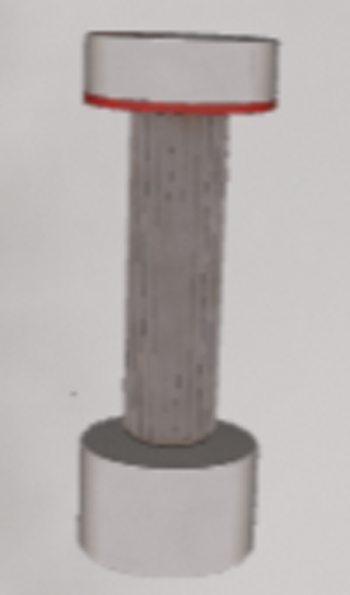

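Run:
```python
from h import *
c=load('w10')
f=lambda uv,z: plane(c,np.array([265,135])+(np.array(uv,float)+.5)/3.5-.5,z)
T=f([(165,577),(168,468),(182,110),(183,40)],38);print(np.round(T,1)); 
H=f([(180,130),(172,420)],21);print(H)
# top generatrix vs axis: ends' side silhouettes midpoints at z=19
S=f([((83+276)/2,95),((78+252)/2,540)],20);print(S)
d=T[3]-T[0];L=np.hypot(*d[:2]);u=d[:2]/L;print(L,np.degrees(np.arctan2(u[1],u[0])))
s=(T[:,:2]-T[0,:2])@u;print(s, s-np.array([0,24,96,108]))
dh=H[0]-H[1];print('handle ang',np.degrees(np.arctan2(dh[1],dh[0])))
off=np.mean(s-np.array([-54,-30,42,54]));mid=T[0,:2]+u*off;print('mid',mid)
```

```text
[[435.2 216.6  38. ]
 [437.2 240.4  38. ]
 [443.9 311.   38. ]
 [444.8 323.6  38. ]]
[[443.09477303 305.64954863  21.        ]
 [438.01414987 244.94144119  21.        ]]
[[443.36527445 312.4290505   20.        ]
 [434.87159486 217.12132549  20.        ]]
107.44663977554522 84.87251969648162
[  0.          23.87039084  94.79791544 107.44663978] [ 0.         -0.12960916 -1.20208456 -0.55336022]
handle ang 85.21610029288118
mid [439.94810991 269.8955613 ]
```

Run:
```python
from h import *
t0=read_state()['time']
A=R(np.radians(-5.0)); m=[440.1,270.0]
movep([*m,45],A); s=read_state(); print(s['eef_pos'])
print(movel([*m,6-D],max_speed=70,guard=10)); s=read_state();print(s['eef_pos'],s['ft_force'])
clamp(); s=read_state();print(s['eef_pos'],s['finger_gap'],s['ft_force'])
movel([*m,100],max_speed=200); wait(.2); s=read_state();print(s['eef_pos'],s['finger_gap'],s['ft_force'],s['torque'],s['time']-t0,s['time'])
c=snap('wrist','w11')
```

```text
[440.16825731 269.2367813   45.18318807]
False
[440.31909004 270.06796362 -20.38943233] [ 0.26934737  0.80866247 -0.20248724]
[440.07523233 270.05512078 -20.49902402] 17.99508550582651 [-1.39805204 -0.22920842  6.5928024 ]
[439.70990496 269.53443115  98.97050546] 17.71866237148358 [ 0.95379768  0.33505268 -2.25587373] [ 0.00722143  0.0701785  -0.0336035 ] 3.0666999999999973 30.5417
```

View pics/w11.png

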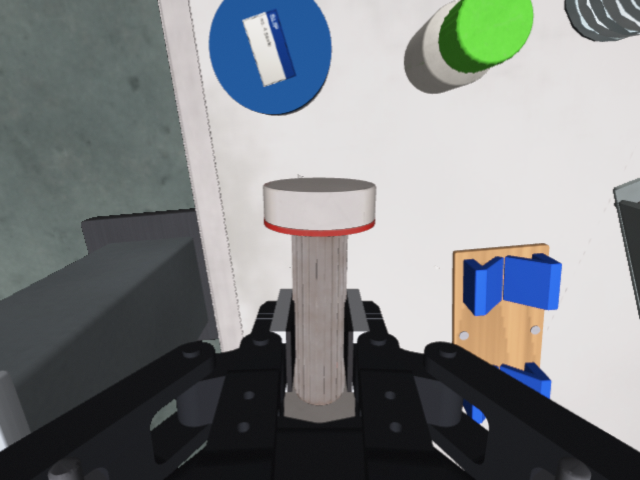

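Run:
```python
from h import *
t0=read_state()['time']
movep([568,88,115],R(0.0)); wait(.2)
s=read_state();print(s['eef_pos'],s['finger_gap'],s['time']-t0,s['tool_rot'][:,0],s['qpos'])
c=snap('wrist','w12');cv2.imwrite('pics/w12z.png',cv2.resize(c['image'][0:240,220:440],None,fx=2.5,fy=2.5,interpolation=cv2.INTER_CUBIC))
```

```text
[567.63711426  89.13719447 114.88175721] 18.08811866939906 1.0915999999999997 [ 9.99998642e-01  1.61609150e-03 -3.21519422e-04] [-0.56670847  0.59901404  0.44313072  1.8332588  -0.34877663  0.786998
  0.05984177]
```

View pics/w12.png

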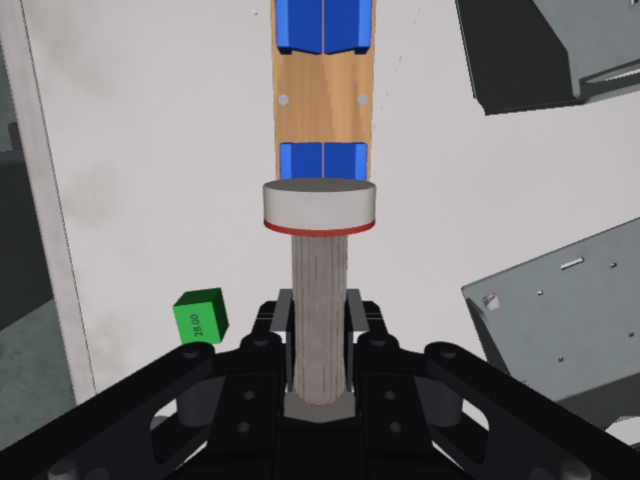

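View pics/w12z.png

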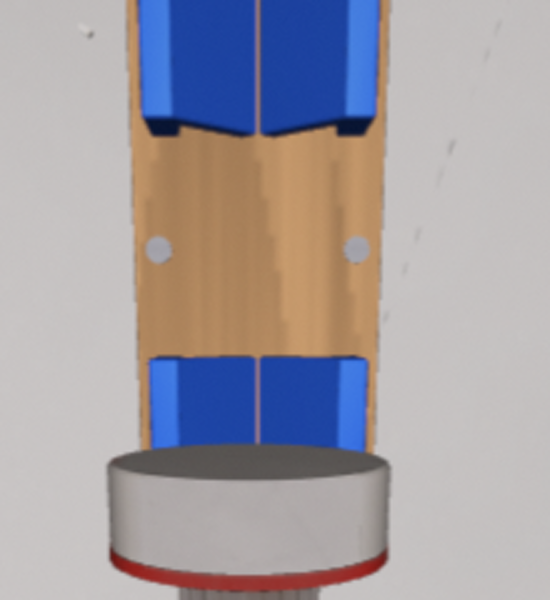

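Run:
```python
from h import *
c=load('w12')
f=lambda uv,z: plane(c,np.array([220,0])+(np.array(uv,float)+.5)/2.5-.5,z)
s=f([(157.5,249.5),(356.5,249.5)],8);print('screws',s,s.mean(0))
print('groove z11',f([(258.5,20),(257.5,440)],11))
# base edges mid at z=8 rows 200, 330
print('base',[f([(l,r),(rr,r)],8).round(1).tolist() for l,rr,r in [(136,382,200),(140,378,330)]])
print('near saddle inner top z32',f([(150,357),(366,357)],32)); print('far saddle inner bottom z8..',f([(165,134),(350,134)],8), 'top z32',f([(145,118),(375,118)],32))
# same with wrist views w10 corners base z 8
c=load('w10'); print('w10 base corners',plane(c,[(440,238),(527,233.5),(436,384)],8))
```

```text
screws [[543.01379526 181.33835229   8.        ]
 [597.43752917 181.43177889   8.        ]] [570.22566221 181.38506559   8.        ]
groove z11 [[570.34718756 235.85969162  11.        ]
 [570.56186411 130.10874524  11.        ]]
base [[[537.5, 193.8, 8.0], [603.9, 194.0, 8.0]], [[537.6, 160.2, 8.0], [604.2, 160.3, 8.0]]]
near saddle inner top z32 [[542.59404807 153.50325003  32.        ]
 [598.19293747 153.59895325  32.        ]]
far saddle inner bottom z8.. [[545.7250677  210.04193666   8.        ]
 [594.74501086 210.12557019   8.        ]] top z32 [[542.91453377 209.17044037  32.        ]
 [598.32585093 209.26412874  32.        ]]
w10 base corners [[535.37037134 248.97178638   8.        ]
 [601.71267035 248.99746474   8.        ]
 [536.37054687 117.76176467   8.        ]]
```

Run:
```python
from h import *
t0=read_state()['time']
A=R(np.radians(0.1)); p=[570.5,181.4]
movel([*p,70],A,max_speed=200); movel([*p,14],max_speed=150)
wait(.2);s=read_state();print(s['eef_pos'],s['ft_force'])
print(movel([*p,-4],max_speed=20,guard=5)); s=read_state();print(s['eef_pos'],s['ft_force'])
c=snap('wrist','w13')
```

```text
[571.07886761 181.52750949  15.02145608] [ 0.68810941 -1.36821103 -2.51612606]
True
[570.07819076 181.33657532  -1.84552165] [-1.40722727 -0.20629565  4.18074177]
```

View pics/w13.png

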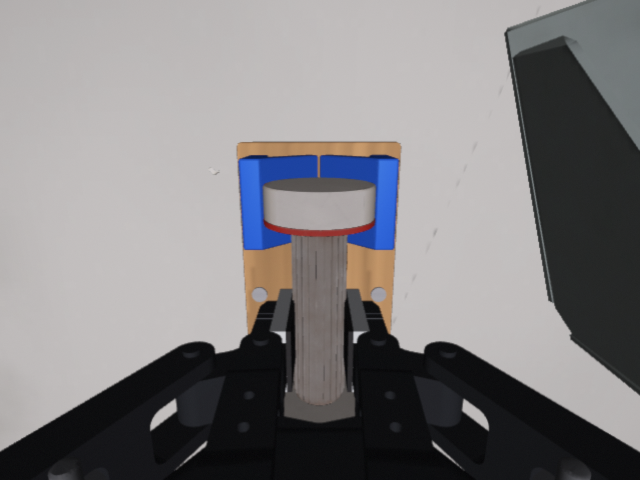

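Run:
```python
from h import *
t0=read_state()['time']
p=[570.5,181.4]
open_gripper(); s=read_state();print(s['eef_pos'],s['finger_gap'])
movel([*p,70],max_speed=200); movel([p[0],p[1]-5,125],max_speed=250); wait(.2)
s=read_state();print(s['eef_pos'],s['time']-t0,s['time'])
c=snap('wrist','w14');cv2.imwrite('pics/w14z.png',cv2.resize(c['image'][120:320,220:420],None,fx=3,fy=3,interpolation=cv2.INTER_CUBIC))
```

```text
[569.77794603 181.21398871  -2.14071462] 85.54919559539645
[569.84664694 176.27646559 123.84509626] 1.75 35.6583
```

View pics/w14z.png

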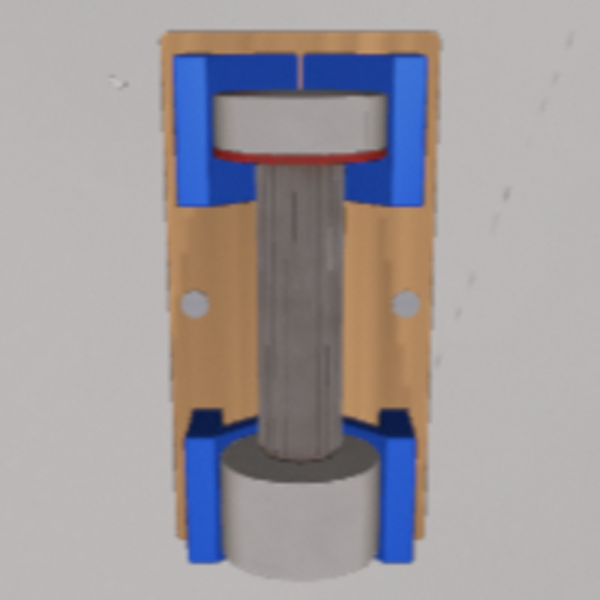

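Run:
```python
from h import *
c=load('w14')
f=lambda uv,z: plane(c,np.array([220,120])+(np.array(uv,float)+.5)/3-.5,z)
T=f([(300,580),(300,481),(300,164),(300,97)],57);print('gauge top pts (-54,-30,42,54)',T.round(1)); print('mid est',(T[:,1]-[-54,-30,42,54]).round(2))
print('screws',f([(194.5,303.5),(405.5,304)],8).round(1))
print('saddle tops z32 inner edges', f([(180,205),(420,205),(190,438),(412,437)],32).round(1))
print('saddle outer', f([(180,57),(420,57),(190,561),(412,561)],32).round(1))
```

```text
gauge top pts (-54,-30,42,54) [[570.5 127.9  57. ]
 [570.5 152.1  57. ]
 [570.3 222.   57. ]
 [570.3 235.4  57. ]]
mid est [181.88 182.13 179.99 181.4 ]
screws [[543.2 181.2   8. ]
 [597.4 181.2   8. ]]
saddle tops z32 inner edges [[542.7 209.9  32. ]
 [597.8 210.1  32. ]
 [543.7 153.2  32. ]
 [597.7 153.6  32. ]]
saddle outer [[543.6 242.7  32. ]
 [596.8 242.8  32. ]
 [542.9 120.4  32. ]
 [598.7 120.6  32. ]]
```

Run:
```python
from h import *
t0=read_state()['time']
movep([430,-108,100],R(0.0)); wait(.2)
s=read_state();print(s['eef_pos'],s['time']-t0)
c=snap('wrist','w15')
```

```text
[ 430.54302268 -107.32981091   99.93213629] 1.4084000000000003
```

View pics/w15.png

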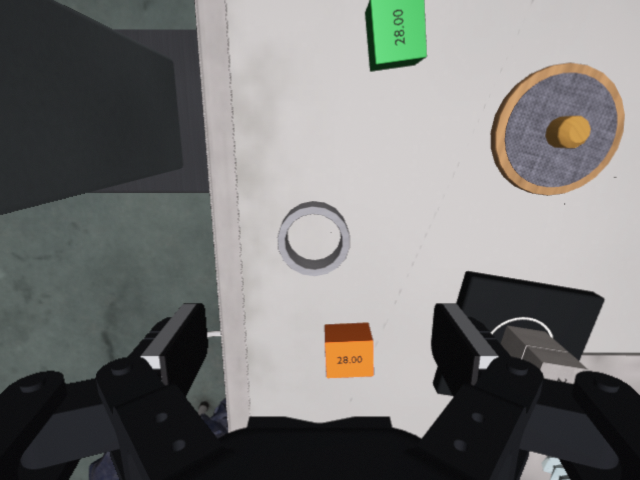

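Run:
```python
from h import *
c=load('w15');im=c['image'];cv2.imwrite('pics/w15z.png',cv2.resize(im[195:285,268:360],None,fx=6,fy=6,interpolation=cv2.INTER_CUBIC))
st=im[50:205,480:640];cv2.imwrite('pics/w15s.png',cv2.resize(st,None,fx=4,fy=4,interpolation=cv2.INTER_CUBIC))
```

```text
(no output)
```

View pics/w15z.png

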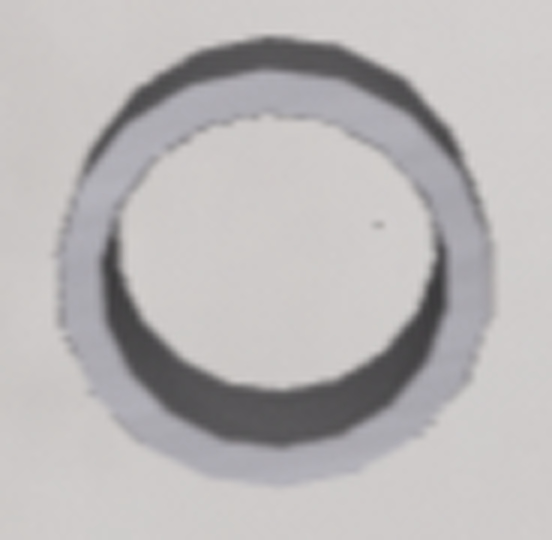

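View pics/w15s.png

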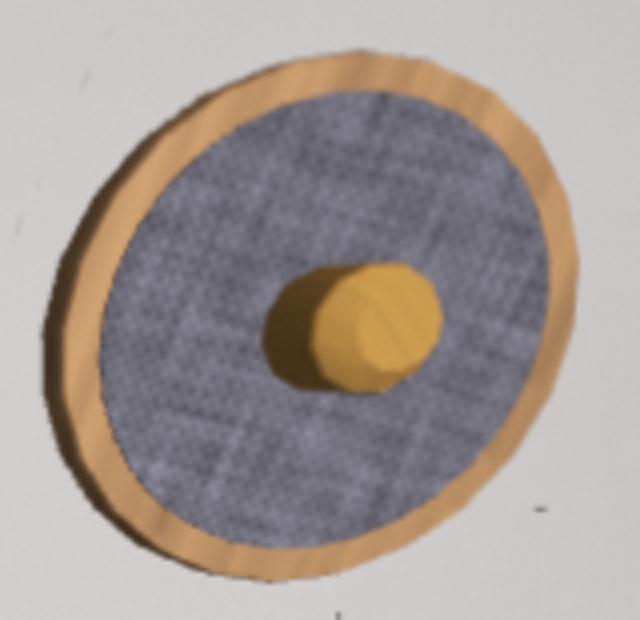

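Run:
```python
from h import *
c=load('w15')
f=lambda uv,z,o,k: plane(c,np.array(o)+(np.array(uv,float)+.5)/k-.5,z)
W=f([(275,70),(60,280),(494,275),(282,486),(345,78),(200,82),(100,400),(135,435),(210,472),(360,468),(440,418),(478,362),(85,185),(470,185)],22,(268,195),6)[:,:2].astype(np.float32)
e=cv2.fitEllipse(W);print('ring',e)
W2=f([(270,113),(100,270),(447,270),(283,447),(170,410),(400,400),(430,185),(125,190)],22,(268,195),6)[:,:2].astype(np.float32)
print('bore',cv2.fitEllipse(W2))
hsv=cv2.cvtColor(c['image'],cv2.COLOR_BGR2HSV)
m=cv2.inRange(hsv,(10,90,60),(25,255,255));m[:50]=0;m[205:]=0;m[:,:485]=0;m[:,632:]=0
cs,_=cv2.findContours(m,cv2.RETR_EXTERNAL,cv2.CHAIN_APPROX_NONE);k=max(cs,key=cv2.contourArea)
Wf=f([(101,340),(548,250),(378,90),(290,548),(130,220),(220,130),(470,110),(520,165),(545,330),(510,410),(420,500),(180,500),(120,420)],10,(480,50),4)[:,:2].astype(np.float32);print('felt',cv2.fitEllipse(Wf))
Wf=plane(c,k[:,0],10)[:,:2].astype(np.float32);print('wood',cv2.fitEllipse(Wf),cv2.minEnclosingCircle(Wf))
print('post tip',f([(400,320)],30,(480,50),4))
```

```text
ring ((427.42425537109375, -107.97726440429688), (48.89491653442383, 49.162662506103516), 99.17765045166016)
bore ((427.310791015625, -107.85395812988281), (39.50837707519531, 39.919437408447266), 105.4837646484375)
felt ((589.0009765625, -35.01704788208008), (70.79949951171875, 73.16651153564453), 49.691795349121094)
wood ((586.5775756835938, -36.20381164550781), (81.5455322265625, 84.61182403564453), 91.51036834716797) ((586.433837890625, -36.56124496459961), 42.71226501464844)
post tip [[588.12051789 -35.03454961  30.        ]]
```

Run:
```python
from h import *
t0=read_state()['time']
m=[427.4,-107.9]
movel([*m,25],max_speed=200)
print(movel([*m,6-D],max_speed=60,guard=10)); s=read_state();print(s['eef_pos'],s['ft_force'])
clamp(); s=read_state();print(s['eef_pos'],s['finger_gap'],s['ft_force'])
movel([*m,100],max_speed=200)
movep([588,-75,120],R(0.)); wait(.2); s=read_state();print(s['eef_pos'],s['finger_gap'],s['ft_force'],s['time']-t0,s['time'])
c=snap('wrist','w16')
```

```text
False
[ 427.44407463 -108.00578174  -20.56976895] [ 0.35077826 -0.23096975  0.16478722]
[ 427.58997325 -107.82855259  -19.97931854] 48.07178712452359 [-3.41006326  0.95106394 22.8180945 ]
[587.25438747 -75.44858101 119.73419842] 47.85348942044479 [-0.08771128 -0.14384102 -1.56849429] 3.5416000000000025 40.7083
```

View pics/w16.png

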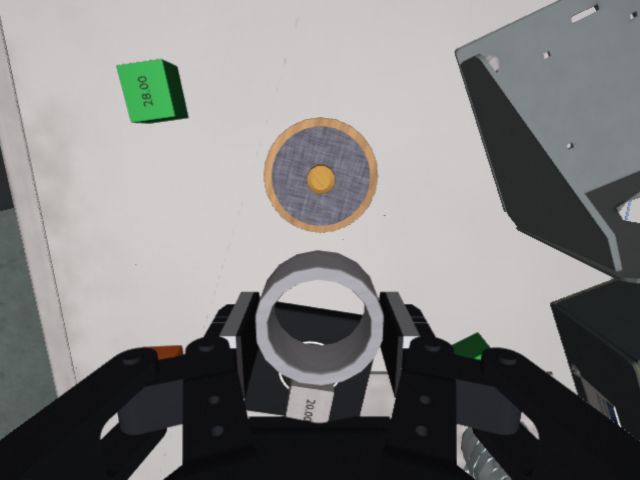

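Run:
```python
from h import *
c=load('w16')
hsv=cv2.cvtColor(c['image'],cv2.COLOR_BGR2HSV)
m=cv2.inRange(hsv,(8,80,60),(28,255,255));m[:100]=0;m[245:]=0;m[:,:250]=0;m[:,390:]=0
cs,_=cv2.findContours(m,cv2.RETR_EXTERNAL,cv2.CHAIN_APPROX_NONE);k=max(cs,key=cv2.contourArea)
Wf=plane(c,k[:,0],10)[:,:2].astype(np.float32);e=cv2.fitEllipse(Wf);print('wood',e)
print('post tip',plane(c,[(321,178)],30))
p=np.round(e[0],1)
t0=read_state()['time']
movel([*p,60],max_speed=200); movel([*p,4],max_speed=120); wait(.2); s=read_state();print(s['eef_pos'],s['ft_force'])
print(movel([*p,-13],max_speed=20,guard=5)); s=read_state();print(s['eef_pos'],s['ft_force'])
open_gripper(); s=read_state();print(s['eef_pos'],s['finger_gap'])
movel([*p,60],max_speed=200); movel([p[0],p[1]-20,140],max_speed=250); wait(.2); s=read_state();print(s['eef_pos'],s['ft_force'],s['time']-t0,s['time'])
snap('wrist','w17');snap('scene','s17');snap('top','t17')
z=cv2.imread('pics/s17.png');cv2.imwrite('pics/s17z.png',cv2.resize(z[160:370,120:480],None,fx=2.2,fy=2.2,interpolation=cv2.INTER_CUBIC))
```

```text
wood ((588.5997924804688, -35.969608306884766), (81.54597473144531, 81.7786865234375), 176.87460327148438)
post tip [[588.95748635 -34.49495916  30.        ]]
[589.0845754  -36.01797899   4.80507917] [-0.15889489  0.26796702 -0.69912636]
True
[588.46534949 -35.97755352  -9.77316599] [-2.00462906  0.73099983 10.45803408]
[588.05369312 -35.89783977 -10.21580583] 85.6216895609148
[587.95956855 -55.70083581 138.78820531] [ 0.00171262 -0.30268708 -1.13567061] 3.6417 44.4
```

View pics/w17.png

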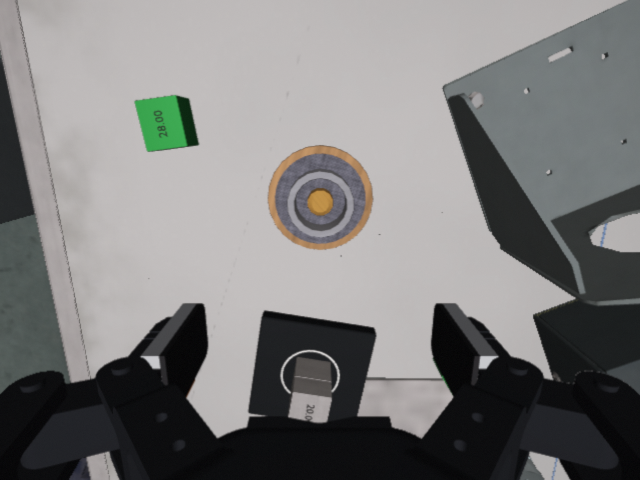

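View pics/s17z.png

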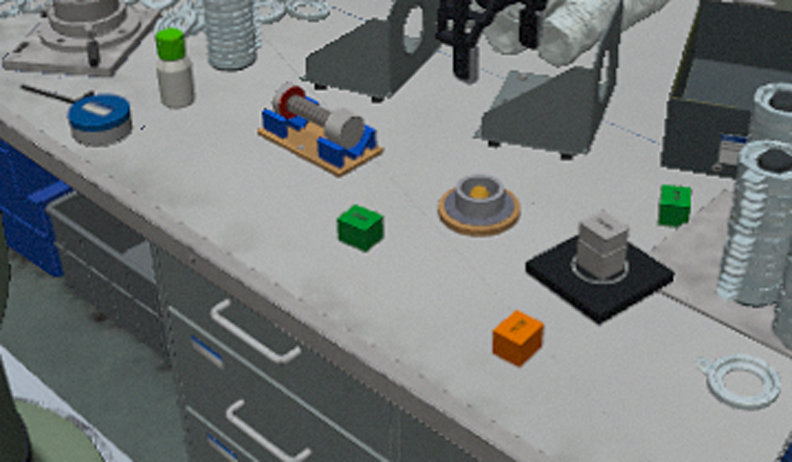

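Run:
```python
from h import *
a=load('scene0')['image'].astype(int);b=load('s17')['image'].astype(int)
d=np.abs(a-b).max(2)
for n,(x0,y0,x1,y1) in dict(tin=(148,198,184,230),bottle=(188,170,210,212),collar=(434,314,480,350)).items(): print(n,(d[y0:y1,x0:x1]>40).sum())
print(finish_job(), read_state()['time'])
```

```text
tin 19
bottle 0
collar 0
the job is handed in; nothing more can be done
the job is handed in; nothing more can be done
```

All four gauges are set out in the order asked, everything is released, and the job was handed in at about 44 s of the 104 s allowed.

**What the last checks showed**
- **Large block:** measured within about 0.5 mm of the plate's middle and square to the plate.
- **Small block:** its centre is within about 0.2 mm of the large block's, and its edges are within about 0.2° of it.
- **Plug gauge:** one end lies in each saddle, and its middle is about 0.3 mm from the cradle's centre. Single edge readings scattered by up to about 1.5 mm.
- **Ring gauge:** contact came at the expected height, and the wrist and scene pictures show it flat on the felt around the post. I judged its centring by eye only.
- **Not to be moved:** comparing the scene pictures from before and after, the bottle and collar did not change. The tin's area differed by 19 pixels. I put that down to the plug gauge next to it having been taken away, but did not check further; the tin looks unmoved.

**What disagreed along the way**
- **Missed first grasp:** the fingers closed above the large block. A light touch on the bench showed that the closed finger ends sit about 27 mm above the reported TCP. I corrected for this in every later move, and the block was not disturbed.
- **Camera offset:** the top camera read about 4 to 6 mm off from the wrist camera, so I took all final positions from the wrist camera.
- **Force while gripping:** the vertical force rose briefly each time the gripper closed on a part, most for the ring at about 23 N, which is below the limits.

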